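Lay out drill core samples on their outline boards

ROBOT

A 7-joint arm with a two-finger parallel gripper is mounted at the origin on the work surface. World frame = base frame: x ahead of the robot, y to its left, z up, the work surface at z = 0. Lengths are in m, angles in rad, forces in N, time in s.
With the tool pointing down it reaches from about 0.425 to 0.875 m from the base axis. Payload 4.7 kg.
Tool frame: the origin (TCP) lies where the fingers leave the gripper's body, on its centre line; the fingertips stand 70 mm ahead of it and the grasp point (between the pads) lies 51 mm ahead of it; z points along the fingers, y is the line along which they close (so a half turn about z gives the same grasp; the last joint's range is limited). The gripper opens to 87 mm and grips with 3 to 60 N. Pads are 19 mm wide; open, the fingers measure 117 mm over their backs; the gripper's body (75 mm by 190 mm) begins 51 mm behind the grasp point.
Start: joints at [-1.089, 0.321, -0.07, 1.45, 0.023, 1.371, -0.057], TCP at [0.293, 0.58, 0.292] pointing down, gripper open.
Joint ranges: [-2.86, 2.86], [-0.3, 2.09], [-1.38, 1.24], [0.06, 2.45], [-1.56, 4.7], [0.09, 2.05], [-2.69, 2.69]. Speed limits (rad/s): [2.57, 2.57, 3.14, 3.14, 3.14, 3.14, 3.14].

INTERFACE

Orientations are given as a rotation vector (axis times angle).
In Python, from bench import get_state, get_image, get_calibration, close_job gives the robot as it stands.
- The arm moves only by the tool send_rows, never from a script. Its argument "rows" is a list of rows, each an object of numbers: "hand": the finger opening in mm, from 0 to 87; "x", "y", "z": the shift along the world's x, y, z in mm; "roll": the turn about the world's z in degrees. A call has 1 to 10 rows; each row shifts and turns the commanded pose from where the row before left it; what a row does not reach is not made up. A row lasts 1/10 s, in which the tool goes at most 50 mm and 8.59 degrees, less where a joint would pass 70% of its speed; a pose out of reach is approached as far as the arm can. A call is refused whole if a number of a shift passes 50 or a number of a turn 8.59, either way. A call with a gripper value outside its range is refused whole. The fingers move at their own pace and stop on an object; "force" is the grip in N (left out, the last holds). Time passes only in rows, so rows that do not move let the fingers close. It gives the time, the measured TCP pose, the force, the opening and the grip force at its end, in the units of the state.
- get_state(): the state, without advancing time (a new reading comes with each control period).
- get_image(name): name is "scene" or "top"; returns the picture (400x640x3 uint8, blue, green, red); there is no depth.
- get_calibration(name): a dict with "mtx" (3x3 intrinsics, pixels), "world_from_camera" (4x4, takes a point from camera to world coordinates). Camera axes: x right, y down, z forward; pixel columns grow to the right and rows downward; lengths in m; the calibration is good to about 2 mm. A picture is of the moment at which its call begins. get_calibration takes no time and is no camera call.
- close_job(): hands the job in; it is judged then, once.
The state is a dict: "time": time; "joint_positions": joint angles; "qd": joint speeds; "joint_torque": joint torques, N m; "position": TCP position; "tool_rot": TCP orientation; "ft_force": force on the tool from outside, world axes, zero at the start; "torque": the same for the moment, N m; "grip_width": opening from 0.0 (shut) to 1.0 (fully open); "grip_force": force on a finger pad.
Only numpy, scipy, OpenCV 4.12 (cv2) and the standard library are available. Lean on these libraries where they do the work, as an engineer would, in place of code of your own. Each camera call takes 0.05 s, during which the arm holds its last target. There are 200 camera calls.

TASK

Lay the four grey rock samples from the row nearest the robot on the four white boards, each on the grey outline of its own shape and size: centred on it, turned to match it, and the same way up as it lies now. Set them down rather than dropping them, let go of each, and do not knock over the little brown bottle among the boards.

Things in the scene. Friction and masses are not known exactly. Their poses are not given: they have to be found in the camera images.
- core_long: The longer of two lying pieces of drill core: a rod 48 mm in diameter and 115 mm long whose underside is sawn flat (flat 40 mm wide), 37 mm high, widest (48 mm) at 13 mm above the underside; about 0.43 kg. Of plain grey rock like the other samples. Origin: centre of the underside; z up; x along its length.
- core_short: The shorter piece of drill core: the same section (48 mm wide at 13 mm height, 37 mm high, flat underside), 72 mm long; about 0.27 kg. Of plain grey rock like the other samples. Origin: centre of the underside; z up; x along its length.
- stub: Round core stub standing on its end like a puck: 56 mm in diameter, 40 mm high; about 0.25 kg. Of plain grey rock like the other samples. Origin: centre of the underside; z up; its turn about z does not matter.
- billet: Sawn square block, 46 x 46 mm and 38 mm high; about 0.21 kg. Of plain grey rock like the other samples. Origin: centre of the underside; z up; x and y square to its side faces. Any of its four quarter turns matches the square outline.
- board_long: Board 140 x 84 mm with the long outline, 115 x 48 mm, for the longer core. Fixed, white plastic, 3 mm thick; the grey outline at its centre is flush with the top and as large as the sample from above. Origin: centre of the underside, 3 mm below the top; z up; x along the long side and the outline's length (either end of the core may face either way).
- board_short: Board 100 x 84 mm with the short outline, 72 x 48 mm, for the shorter core. Fixed, white plastic, 3 mm thick; the grey outline at its centre is flush with the top and as large as the sample from above. Origin: centre of the underside, 3 mm below the top; z up; x along the long side and the outline's length (either way round).
- board_round: Board 90 x 90 mm with the round outline, 56 mm in diameter, for the stub. Fixed, white plastic, 3 mm thick; the grey outline at its centre is flush with the top and as large as the sample from above. Origin: centre of the underside, 3 mm below the top; z up; x and y along its sides.
- board_square: Board 84 x 84 mm with the square outline, 46 x 46 mm, for the billet. Fixed, white plastic, 3 mm thick; the grey outline at its centre is flush with the top and as large as the sample from above. Origin: centre of the underside, 3 mm below the top; z up; x and y along its sides and the outline's.
- bottle: Small brown bottle with a white cap, 32 mm in diameter and 62 mm high, standing loose among the boards; not to be knocked over. Origin: centre of its underside; z up.
There are look-alikes about, which are no part of the job. Leave any pink or purple look-alike of the board_short alone.

How it is judged:
At the end, for the whole second after the job is handed in: Each sample's centre is within 12 mm of the centre of its own board, its underside on the board (within 7 mm of the board's underside in height), upright within 0.1 rad; the two cores along their outlines and the billet square with its outline within 0.2 rad; all at rest; the bottle is standing (horizontal distance between core_long and board_long below 0.012 m and z of core_long in the frame of board_long between 0 and 0.007 m and angle between each of core_long, core_short, stub, billet's own z axis and vertical below 0.1 rad and linear speed of each of core_long, core_short, stub, billet below 0.02 m/s and angle between the x axis of core_long and the x axis of board_long, either way round below 0.2 rad and horizontal distance between core_short and board_short below 0.012 m and z of core_short in the frame of board_short between 0 and 0.007 m and angle between the x axis of core_short and the x axis of board_short, either way round below 0.2 rad and horizontal distance between stub and board_round below 0.012 m and z of stub in the frame of board_round between 0 and 0.007 m and horizontal distance between billet and board_square below 0.012 m and z of billet in the frame of board_square between 0 and 0.007 m and (angle between the x axis of billet and the x axis of board_square, either way round below 0.2 rad or angle between the x axis of billet and the y axis of board_square, either way round below 0.2 rad) and angle between bottle's own z axis and vertical below 0.4 rad); the robot touches nothing.
It fails at once if the bottle is knocked over (angle between bottle's own z axis and vertical above 0.6 rad).
It fails at once if the core long is dropped (falls free of the fingers faster than 0.7 m/s, a fall of about 25 mm) (linear speed of core_long above 0.7 m/s and contact force between core_long and the fingers below 0.01 N).
It fails at once if the core short is dropped (falls free of the fingers faster than 0.7 m/s, a fall of about 25 mm) (linear speed of core_short above 0.7 m/s and contact force between core_short and the fingers below 0.01 N).
It fails at once if the stub is dropped (falls free of the fingers faster than 0.7 m/s, a fall of about 25 mm) (linear speed of stub above 0.7 m/s and contact force between stub and the fingers below 0.01 N).
It fails at once if the billet is dropped (falls free of the fingers faster than 0.7 m/s, a fall of about 25 mm) (linear speed of billet above 0.7 m/s and contact force between billet and the fingers below 0.01 N).
It also fails if it takes over 122 s, if anything falls off the work surface, if the arm or the gripper's body presses on something with over 40 N, if the wrist force passes 120 N, or if a joint passes its speed limit or range.

## Working session

There is one attempt and no reset: what is moved stays moved. The work goes in short steps, Python scripts to look and compute and a tool call to move; the robot and the scene stay as the last step left them, time stands still between calls to the robot, and variables do not carry over. Pictures are saved under pics/ and viewed, at most 14 in all, crops included, and the job is handed in when it is done.

Besides the shell and the picture viewer there is one more tool, called after "Request:" as name(argument=value, ...), one argument or row to a line, values as JSON. send_rows: Moves the arm, as the interface text tells. Its arguments: {"type":"object","properties":{"rows":{"type":"array","items":{"type":"object","properties":{"hand":{"type":"number"},"x":{"type":"number"},"y":{"type":"number"},"z":{"type":"number"},"roll":{"type":"number"}}}},"force":{"type":"number"}},"required":["rows"]}

```bash
mkdir -p pics; python3 - <<'E'
from bench import *
import cv2, numpy as np
for n in("scene","top"):
    cv2.imwrite(f"pics/{n}0.png",get_image(n)); c=get_calibration(n); print(n,np.round(c["mtx"],1).tolist(),np.round(c["world_from_camera"],3).tolist())
s=get_state(); print({k:np.round(v,3).tolist() for k,v in s.items()})
E
```

```text
scene [[387.3, 0.0, 322.9], [0.0, 387.3, 198.6], [0.0, 0.0, 1.0]] [[-0.494, 0.599, -0.63, 1.116], [0.869, 0.345, -0.354, 0.357], [0.005, -0.723, -0.691, 0.738], [0.0, 0.0, 0.0, 1.0]]
top [[366.2, 0.0, 323.3], [0.0, 366.2, 194.8], [0.0, 0.0, 1.0]] [[-0.002, -0.989, 0.15, 0.29], [-1.0, 0.005, 0.02, -0.01], [-0.021, -0.15, -0.988, 1.251], [0.0, 0.0, 0.0, 1.0]]
{'time': 0.1, 'joint_positions': [-1.089, 0.322, -0.07, 1.452, 0.023, 1.371, -0.057], 'qd': [0.0, -0.002, 0.001, -0.002, -0.0, -0.001, -0.002], 'joint_torque': [-0.0, -49.258, -0.406, -31.34, -0.064, 0.04, 0.0], 'position': [0.293, 0.58, 0.291], 'tool_rot': [-0.728, -3.056, 0.003], 'ft_force': [0.307, 1.062, 1.319], 'torque': [-0.014, 0.006, 0.007], 'grip_force': 0.0, 'grip_width': 0.997}
```

View pics/top0.png

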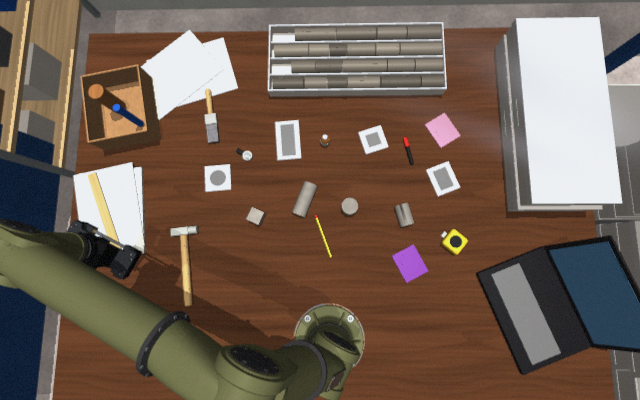

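View pics/scene0.png

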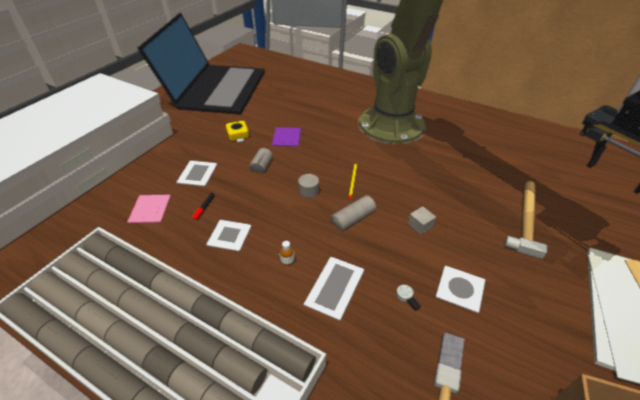

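The top view shows the near row of samples: billet (256,216), core_long (304,199), stub (349,206) and core_short (404,214). The boards are round (218,178), long (288,140), square (373,139) and short (443,179), with the bottle at (324,141). Candidates for board_short are white (443,179), pink (442,130) and purple (410,263). Only the white one has a grey outline, so that is the one meant. Other grey cores lie in the tray (y<95) and are not part of the job.

```bash
cat > h.py <<'E'
from bench import *
import cv2, numpy as np
CAL={n:get_calibration(n) for n in("scene","top")}
def cast(n,uv,z):
    c=CAL[n]; uv=np.atleast_2d(uv).astype(float); d=np.c_[uv,np.ones(len(uv))]@np.linalg.inv(c["mtx"]).T
    T=c["world_from_camera"]; d=d@T[:3,:3].T; o=T[:3,3]; return (o+d*((z-o[2])/d[:,2])[:,None])[:,:2]
def proj(n,p):
    c=CAL[n]; T=np.linalg.inv(c["world_from_camera"]); q=(T[:3,:3]@np.asarray(p)+T[:3,3]); q=c["mtx"]@q; return q[:2]/q[2]
def masks(im):
    v=cv2.cvtColor(im,cv2.COLOR_BGR2HSV); S,V=v[...,1].astype(int),v[...,2].astype(int)
    white=((S<40)&(V>185)).astype(np.uint8); grey=((S<75)&(V>60)&(V<=185)).astype(np.uint8); return white,grey
def rect(P):
    (c,(a,b),t)=cv2.minAreaRect((P*1000).astype(np.float32))
    if b>a:a,b,t=b,a,t+90
    return np.round([c[0],c[1],a,b,(t+90)%180-90],1)
def find(n,im,kind,near,z,hull=True):
    m=masks(im)[kind]
    cs,_=cv2.findContours(m,cv2.RETR_EXTERNAL,cv2.CHAIN_APPROX_NONE)
    cs=[c for c in cs if cv2.contourArea(c)>40]
    c=min(cs,key=lambda c:np.linalg.norm(c[:,0].mean(0)-near))
    M=cv2.moments(cv2.convexHull(c)); cen=[M["m10"]/M["m00"],M["m01"]/M["m00"]]
    return np.round(cast(n,cen,z)[0]*1000,1),rect(cast(n,c[:,0],z)),c
SAMP={"billet":((256,216),.038),"long":((304,199),.037),"stub":((349,206),.040),"short":((404,214),.037)}
BRD={"round":(218,178),"longb":(288,140),"square":(373,139),"shortb":(443,179)}
E
python3 - <<'E'
from h import *
im={n:cv2.imread(f"pics/{n}0.png") for n in("top","scene")}
for D,k in((SAMP,1),(BRD,0)):
  for name,v in D.items():
    uv,hh=(v if k else (v,.006)); w=cast("top",uv,hh/2)[0]
    for n in("top","scene"):
      c,r,_=find(n,im[n],k,proj(n,[*w,hh/2]),hh/2); print(name,n,c,r)
c=im["top"][110:235,195:470]; cv2.imwrite("pics/crop0.png",cv2.resize(c,(0,0),fx=2.9,fy=2.9,interpolation=2))
E
```

```text
billet top [463.5  80.5] [464.8  80.1 119.9  48.3 -21.5]
billet scene [402.  244.8] [400.8 243.9  77.6  65.9 -22.8]
long top [463.6  80.6] [464.8  80.2 120.   48.3 -21.5]
long scene [465.  83.] [460.5  84.6 139.4  58.  -21.6]
stub top [438.5 -71.7] [ 4.384e+02 -7.110e+01  5.450e+01  5.420e+01 -3.000e-01]
stub scene [433.4 -73.2] [433.1 -74.5  92.1  56.4  30.2]
short top [ 408.9 -255.1] [ 409.4 -254.7   74.9   49.2   15.7]
short scene [ 408.1 -254.2] [ 403.7 -254.9  112.7   53.9   17.2]
round top [542.5 386.2] [542.8 386.2  90.5  89.1   4.1]
round scene [542.5 387.8] [540.5 386.7  90.2  90.    4.8]
longb top [678.4 142.1] [678.9 142.2 139.8  83.4   4.5]
longb scene [680.9 143. ] [676.1 141.9 140.   83.8   4.5]
square top [ 676.9 -159. ] [ 677.2 -158.7   83.5   83.3   17.9]
square scene [ 676.4 -158.6] [ 674.9 -159.4   84.4   83.9   18. ]
shortb top [ 535.5 -396.2] [ 535.9 -396.    99.3   83.5   21.5]
shortb scene [ 535.  -396.2] [ 532.8 -396.9  100.7   84.    21.3]
```

View pics/crop0.png

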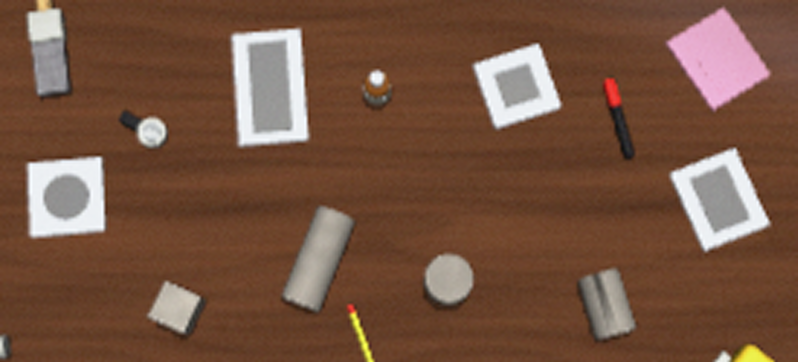

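The enlarged crop confirms it: four white boards with grey outlines at crop (66,197), (270,85), (517,85) and (718,200). The samples are at (176,308), (318,258), (449,279) and (607,303), and the pink board has no outline. The billet's top was too bright for the grey mask, so I'll remeasure it and the bottle.

```bash
python3 - <<'E'
from h import *
import h
im={n:cv2.imread(f"pics/{n}0.png") for n in("top","scene")}
def m2(im):
    v=cv2.cvtColor(im,cv2.COLOR_BGR2HSV); S=v[...,1].astype(int);V=v[...,2].astype(int); return 0,((S<95)&(V>45)).astype(np.uint8)
h.masks=m2
w=cast("top",(256,216),.019)[0]
for n in im:
    c,r,k=find(n,im[n],1,proj(n,[*w,.019]),.019); print("billet",n,c,r, cv2.boundingRect(k))
    # top face only: bright
    v=cv2.cvtColor(im[n],cv2.COLOR_BGR2HSV); u=proj(n,[*w,.03]).astype(int)
    p=v[u[1]-12:u[1]+12,u[0]-12:u[0]+12]; 
    if n=="top": print(p[4:20:2,4:20:2,1]); print(p[4:20:2,4:20:2,2])
print("bottle",cast("top",(324,137),.06),cast("top",(324,146),0.01))
for x in("scene","top"): print(x)
E
```

```text
billet top [406.5 246.3] [406.2 246.2  54.   49.4  64.7] (246, 207, 20, 18)
[[154 149  78  60 143 152 157 143]
 [151 153  29  29  22  31 163 152]
 [156  80  27  27  25  24  24  36]
 [147  29  21  25  24  28  27  27]
 [ 86  27  23  27  26  27  25  27]
 [ 32  22  26  23  22  27  26  26]
 [ 35  24  26  25  25  26  23  28]
 [148  75  37  24  25  28  22  25]]
[[103 101 124 137 105 104 104 105]
 [105 102 185 187 188 162  86 106]
 [ 98 121 186 189 192 201 201 175]
 [106 186 190 194 200 199 209 205]
 [121 191 196 200 199 202 201 201]
 [181 188 193 197 198 192 195 159]
 [159 184 188 194 194 186 187  64]
 [112  88 146 200 193 194 182  61]]
billet scene [401.9 244.6] [400.7 243.7  78.5  68.3 -25.5] (408, 206, 28, 28)
bottle [[0.66805331 0.01222658]] [[0.65128113 0.01321498]]
scene
top
```

```bash
python3 - <<'E'
from h import *
import h
im={n:cv2.imread(f"pics/{n}0.png") for n in("top","scene")}
for t in(130,150,165):
  for n in im:
    def m2(im):
        v=cv2.cvtColor(im,cv2.COLOR_BGR2HSV); return 0,((v[...,1]<70)&(v[...,2]>t)).astype(np.uint8)
    h.masks=m2
    c,r,k=find(n,im[n],1,proj(n,[.405,.246,.03]),.038); print(t,"billet",n,c,r)
E
```

```text
130 billet top [405.8 244.5] [406.2 244.8  46.6  45.3 -23.4]
130 billet scene [404.2 245.2] [403.9 244.7  46.7  46.4 -25.4]
150 billet top [406.6 244.7] [406.5 244.6  44.3  44.  -25.3]
150 billet scene [404.5 244.6] [404.3 244.3  44.7  43.8 -25. ]
165 billet top [406.7 244. ] [406.6 243.8  43.4  42.4 -25.3]
165 billet scene [404.3 244.4] [404.5 244.4  41.1  40.6 -28.2]
```

Request:
send_rows(
  rows=[
    {"hand":87,"x":11,"y":-33,"z":-10,"roll":0.2},
    {"x":11,"y":-33,"z":-10,"roll":0.2},
    {"x":11,"y":-33,"z":-10,"roll":0.2},
    {"x":11,"y":-33,"z":-10,"roll":0.2},
    {"x":11,"y":-33,"z":-10,"roll":0.2},
    {"x":11,"y":-33,"z":-10,"roll":0.2},
    {"x":11,"y":-33,"z":-10,"roll":0.2},
    {"x":11,"y":-33,"z":-10,"roll":0.2},
    {"x":11,"y":-33,"z":-10,"roll":0.2},
    {"x":11,"y":-33,"z":-10},
  ],
  force=25,
)

```text
schema error: expected keys hand, x, y, z, roll
```

Request:
send_rows(
  rows=[
    {"y":-3},
    {},
  ],
)

```text
schema error: expected keys hand, x, y, z, roll
```

Request:
send_rows(
  rows=[
    {"hand":87,"x":11,"y":-33,"z":-10,"roll":0.2},
    {"hand":87,"x":11,"y":-33,"z":-10,"roll":0.2},
    {"hand":87,"x":11,"y":-33,"z":-10,"roll":0.2},
    {"hand":87,"x":11,"y":-33,"z":-10,"roll":0.2},
    {"hand":87,"x":11,"y":-33,"z":-10,"roll":0.2},
    {"hand":87,"x":11,"y":-33,"z":-10,"roll":0.2},
    {"hand":87,"x":11,"y":-33,"z":-10,"roll":0.2},
    {"hand":87,"x":11,"y":-33,"z":-10,"roll":0.2},
    {"hand":87,"x":11,"y":-33,"z":-10,"roll":0.2},
    {"hand":87,"x":11,"y":-33,"z":-10,"roll":0},
  ],
  force=25,
)

```text
time: 1.1
position: [0.4032, 0.2486, 0.1917]
tool_rot: [-0.68, -3.067, 0.0]
ft_force: [0.3, 0.5, 0.4]
grip_width: 0.998
grip_force: 0.0
```

Request:
send_rows(
  rows=[
    {"hand":87,"x":2,"y":-5,"z":0,"roll":0},
    {"hand":87,"x":0,"y":0,"z":0,"roll":0},
    {"hand":87,"x":0,"y":0,"z":0,"roll":0},
  ],
)

```text
time: 1.4
position: [0.4048, 0.2464, 0.1926]
tool_rot: [0.678, 3.067, 0.002]
ft_force: [0.7, 0.0, -0.8]
grip_width: 0.999
grip_force: 0.0
```

Request:
send_rows(
  rows=[
    {"hand":87,"x":0,"y":0,"z":-30,"roll":0},
    {"hand":87,"x":0,"y":0,"z":-30,"roll":0},
    {"hand":87,"x":0,"y":0,"z":-25,"roll":0},
    {"hand":87,"x":0,"y":0,"z":-20,"roll":0},
    {"hand":87,"x":0,"y":0,"z":-12,"roll":0},
    {"hand":87,"x":0,"y":0,"z":0,"roll":0},
    {"hand":30,"x":0,"y":0,"z":0,"roll":0},
    {"hand":30,"x":0,"y":0,"z":0,"roll":0},
    {"hand":30,"x":0,"y":0,"z":0,"roll":0},
    {"hand":30,"x":0,"y":0,"z":0,"roll":0},
  ],
)

```text
time: 2.4
position: [0.4056, 0.2455, 0.0761]
tool_rot: [0.68, 3.066, 0.002]
ft_force: [0.5, -0.5, -0.0]
grip_width: 0.719
grip_force: 0.0
```

Request:
send_rows(
  rows=[
    {"hand":30,"x":0,"y":0,"z":0,"roll":0},
    {"hand":30,"x":0,"y":0,"z":0,"roll":0},
    {"hand":30,"x":0,"y":0,"z":0,"roll":0},
    {"hand":30,"x":0,"y":0,"z":0,"roll":0},
  ],
)

```text
time: 2.8
position: [0.4052, 0.2452, 0.0755]
tool_rot: [0.68, 3.067, 0.0]
ft_force: [-0.1, -0.8, 2.5]
grip_width: 0.526
grip_force: 25.0
```

Request:
send_rows(
  rows=[
    {"hand":30,"x":0,"y":0,"z":10,"roll":0},
    {"hand":30,"x":0,"y":0,"z":25,"roll":0},
    {"hand":30,"x":0,"y":0,"z":30,"roll":0},
    {"hand":30,"x":0,"y":0,"z":25,"roll":0},
    {"hand":30,"x":19,"y":-29,"z":0,"roll":-3.4},
    {"hand":30,"x":19,"y":-29,"z":0,"roll":-3.4},
    {"hand":30,"x":19,"y":-29,"z":0,"roll":-3.4},
    {"hand":30,"x":19,"y":-29,"z":0,"roll":-3.4},
    {"hand":30,"x":19,"y":-29,"z":0,"roll":-3.4},
    {"hand":30,"x":19,"y":-29,"z":0,"roll":-3.4},
  ],
)

```text
time: 3.8
position: [0.5194, 0.0699, 0.1656]
tool_rot: [-1.216, -2.897, -0.0]
ft_force: [0.5, 0.2, -3.3]
grip_width: 0.527
grip_force: 25.0
```

Request:
send_rows(
  rows=[
    {"hand":30,"x":19,"y":-29,"z":0,"roll":-3.4},
    {"hand":30,"x":19,"y":-29,"z":0,"roll":-3.4},
    {"hand":30,"x":19,"y":-29,"z":0,"roll":-3.4},
    {"hand":30,"x":19,"y":-29,"z":0,"roll":-3.4},
    {"hand":30,"x":19,"y":-29,"z":0,"roll":-3.4},
    {"hand":30,"x":19,"y":-29,"z":0,"roll":-3.4},
    {"hand":30,"x":19,"y":-29,"z":0,"roll":-3.4},
    {"hand":30,"x":19,"y":-27,"z":0,"roll":-2.8},
    {"hand":30,"x":5,"y":0,"z":0,"roll":0},
    {"hand":30,"x":0,"y":0,"z":0,"roll":0},
  ],
)

```text
time: 4.8
position: [0.6762, -0.1593, 0.1648]
tool_rot: [-1.847, -2.54, 0.001]
ft_force: [0.3, -0.2, -2.4]
grip_width: 0.528
grip_force: 25.0
```

Request:
send_rows(
  rows=[
    {"hand":30,"x":0,"y":0,"z":0,"roll":0},
    {"hand":30,"x":0,"y":0,"z":0,"roll":0},
  ],
)

```text
time: 5.0
position: [0.6758, -0.1569, 0.1652]
tool_rot: [-1.843, -2.543, -0.001]
ft_force: [0.4, 0.6, -1.6]
grip_width: 0.529
grip_force: 25.0
```

Request:
send_rows(
  rows=[
    {"hand":30,"x":1,"y":0,"z":-25,"roll":0},
    {"hand":30,"x":0,"y":-1,"z":-25,"roll":0},
    {"hand":30,"x":0,"y":0,"z":-18,"roll":0},
    {"hand":30,"x":0,"y":0,"z":-10,"roll":0},
    {"hand":30,"x":0,"y":0,"z":-5,"roll":0},
    {"hand":30,"x":0,"y":0,"z":-3,"roll":0},
    {"hand":30,"x":0,"y":0,"z":0,"roll":0},
    {"hand":30,"x":0,"y":0,"z":0,"roll":0},
  ],
)

```text
time: 5.8
position: [0.6777, -0.16, 0.0802]
tool_rot: [1.846, 2.54, 0.001]
ft_force: [0.9, 0.7, -2.9]
grip_width: 0.526
grip_force: 25.0
```

Request:
send_rows(
  rows=[
    {"hand":70,"x":0,"y":0,"z":0,"roll":0},
    {"hand":70,"x":0,"y":0,"z":0,"roll":0},
    {"hand":70,"x":0,"y":0,"z":0,"roll":0},
    {"hand":70,"x":0,"y":0,"z":0,"roll":0},
    {"hand":70,"x":0,"y":0,"z":0,"roll":0},
    {"hand":70,"x":0,"y":0,"z":10,"roll":0},
    {"hand":70,"x":0,"y":0,"z":25,"roll":0},
    {"hand":87,"x":0,"y":0,"z":30,"roll":0},
    {"hand":87,"x":0,"y":0,"z":25,"roll":0},
  ],
)

```text
time: 6.7
position: [0.6774, -0.1601, 0.1716]
tool_rot: [1.846, 2.54, 0.001]
ft_force: [0.9, -0.0, -0.1]
grip_width: 0.907
grip_force: 0.0
```

Request:
send_rows(
  rows=[
    {"hand":87,"x":-22,"y":-8,"z":0,"roll":-7.7},
    {"hand":87,"x":-22,"y":-8,"z":0,"roll":-7.7},
    {"hand":87,"x":-22,"y":-8,"z":0,"roll":-7.7},
    {"hand":87,"x":-22,"y":-8,"z":0,"roll":-7.7},
    {"hand":87,"x":-22,"y":-8,"z":0,"roll":-7.7},
    {"hand":87,"x":-22,"y":-8,"z":0,"roll":-7.7},
    {"hand":87,"x":-22,"y":-8,"z":0,"roll":-7.7},
    {"hand":87,"x":-22,"y":-8,"z":0,"roll":-7.7},
    {"hand":87,"x":-22,"y":-8,"z":0,"roll":-7.7},
    {"hand":87,"x":-22,"y":-8,"z":0,"roll":-7.7},
  ],
)

```text
time: 7.7
position: [0.4563, -0.2403, 0.17]
tool_rot: [3.03, 0.831, 0.002]
ft_force: [-0.2, 0.2, 0.4]
grip_width: 1.001
grip_force: 0.0
```

Request:
send_rows(
  rows=[
    {"hand":87,"x":-22,"y":-8,"z":0,"roll":-7.7},
    {"hand":87,"x":-22,"y":-8,"z":0,"roll":-7.3},
    {"hand":87,"x":-3,"y":0,"z":0,"roll":0},
    {"hand":87,"x":0,"y":0,"z":0,"roll":0},
    {"hand":87,"x":0,"y":0,"z":0,"roll":0},
  ],
)

```text
time: 8.2
position: [0.4114, -0.2553, 0.1698]
tool_rot: [3.11, 0.442, 0.002]
ft_force: [1.1, 0.1, -0.6]
grip_width: 1.0
grip_force: 0.0
```

Request:
send_rows(
  rows=[
    {"hand":87,"x":-2,"y":0,"z":-25,"roll":0},
    {"hand":87,"x":0,"y":0,"z":-30,"roll":0},
    {"hand":87,"x":0,"y":0,"z":-20,"roll":0},
    {"hand":87,"x":0,"y":0,"z":-14,"roll":0},
    {"hand":87,"x":0,"y":0,"z":-7,"roll":0},
    {"hand":87,"x":0,"y":0,"z":0,"roll":0},
    {"hand":30,"x":0,"y":0,"z":0,"roll":0},
    {"hand":30,"x":0,"y":0,"z":0,"roll":0},
    {"hand":30,"x":0,"y":0,"z":0,"roll":0},
    {"hand":30,"x":0,"y":0,"z":0,"roll":0},
  ],
)

```text
time: 9.2
position: [0.4085, -0.2559, 0.0738]
tool_rot: [3.111, 0.437, 0.002]
ft_force: [0.4, -0.2, 0.2]
grip_width: 0.721
grip_force: 0.0
```

Request:
send_rows(
  rows=[
    {"hand":30,"x":0,"y":0,"z":0,"roll":0},
    {"hand":30,"x":0,"y":0,"z":0,"roll":0},
    {"hand":30,"x":0,"y":0,"z":0,"roll":0},
    {"hand":30,"x":0,"y":0,"z":0,"roll":0},
    {"hand":30,"x":0,"y":0,"z":10,"roll":0},
    {"hand":30,"x":0,"y":0,"z":15,"roll":0},
    {"hand":30,"x":0,"y":0,"z":0,"roll":0},
  ],
)

```text
time: 9.9
position: [0.409, -0.2565, 0.0998]
tool_rot: [3.11, 0.437, 0.004]
ft_force: [1.1, -0.1, -3.1]
grip_width: 0.544
grip_force: 25.0
```

```bash
python3 - <<'E'
from h import *
im={n:get_image(n) for n in("top","scene")}
a=im["top"][110:250,340:470]; b=im["scene"][120:280,170:340]
cv2.imwrite("pics/c1.png",np.hstack([cv2.resize(a,(390,480)),cv2.resize(b,(400,480))]))
E
```

```text
(no output)
```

View pics/c1.png

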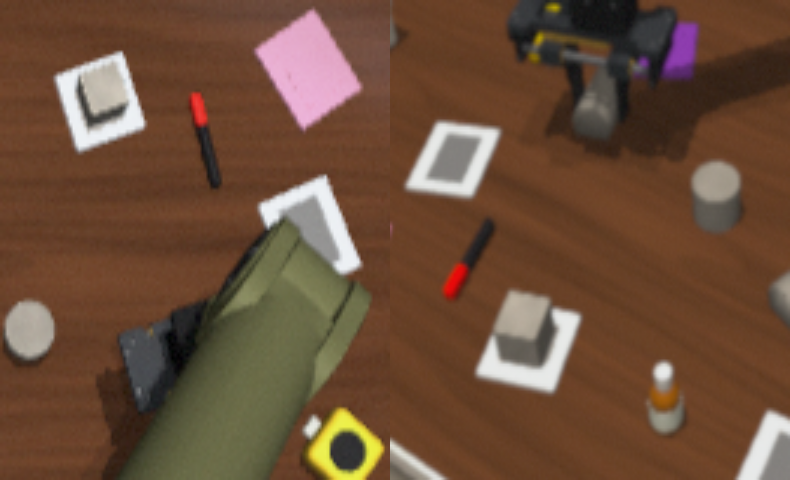

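The billet sits on its outline (crop (102,95) in top, (523,325) in scene) and the bottle stands. The short core hangs level in the fingers.

Request:
send_rows(
  rows=[
    {"hand":30,"x":0,"y":0,"z":20,"roll":0},
    {"hand":30,"x":6,"y":-6,"z":20,"roll":0},
    {"hand":30,"x":15,"y":-17,"z":0,"roll":0.7},
    {"hand":30,"x":15,"y":-17,"z":0,"roll":0.7},
    {"hand":30,"x":15,"y":-17,"z":0,"roll":0.7},
    {"hand":30,"x":15,"y":-17,"z":0,"roll":0.7},
    {"hand":30,"x":15,"y":-17,"z":0,"roll":0.7},
    {"hand":30,"x":15,"y":-17,"z":0,"roll":0.7},
    {"hand":30,"x":15,"y":-17,"z":0,"roll":0.7},
    {"hand":30,"x":15,"y":-15,"z":0,"roll":0.3},
  ],
)

```text
time: 11.0
position: [0.5341, -0.3962, 0.1366]
tool_rot: [-3.087, -0.578, 0.003]
ft_force: [1.0, -0.5, -2.9]
grip_width: 0.549
grip_force: 25.0
```

Request:
send_rows(
  rows=[
    {"hand":30,"x":0,"y":0,"z":0,"roll":0},
    {"hand":30,"x":0,"y":0,"z":0,"roll":0},
    {"hand":30,"x":0,"y":0,"z":0,"roll":0},
  ],
)

```text
time: 11.3
position: [0.5333, -0.3951, 0.1373]
tool_rot: [-3.086, -0.577, 0.002]
ft_force: [0.7, 0.6, -3.2]
grip_width: 0.551
grip_force: 25.0
```

Request:
send_rows(
  rows=[
    {"hand":30,"x":2,"y":-1,"z":-20,"roll":0},
    {"hand":30,"x":0,"y":0,"z":-18,"roll":0},
    {"hand":30,"x":0,"y":0,"z":-12,"roll":0},
    {"hand":30,"x":0,"y":0,"z":-7,"roll":0},
    {"hand":30,"x":0,"y":0,"z":-3,"roll":0},
    {"hand":30,"x":0,"y":0,"z":0,"roll":0},
    {"hand":30,"x":0,"y":0,"z":0,"roll":0},
  ],
)

```text
time: 12.0
position: [0.5364, -0.3972, 0.0789]
tool_rot: [3.087, 0.577, 0.001]
ft_force: [-0.1, 0.5, -1.8]
grip_width: 0.546
grip_force: 25.0
```

Request:
send_rows(
  rows=[
    {"hand":70,"x":0,"y":0,"z":0,"roll":0},
    {"hand":70,"x":0,"y":0,"z":0,"roll":0},
    {"hand":70,"x":0,"y":0,"z":0,"roll":0},
    {"hand":70,"x":0,"y":0,"z":0,"roll":0},
    {"hand":70,"x":0,"y":0,"z":0,"roll":0},
    {"hand":70,"x":0,"y":0,"z":10,"roll":0},
    {"hand":70,"x":0,"y":0,"z":25,"roll":0},
    {"hand":87,"x":0,"y":0,"z":30,"roll":0},
    {"hand":87,"x":0,"y":0,"z":20,"roll":0},
  ],
)

```text
time: 12.9
position: [0.5365, -0.3976, 0.1661]
tool_rot: [3.086, 0.577, 0.003]
ft_force: [-0.7, -0.6, 0.3]
grip_width: 0.911
grip_force: 0.0
```

Request:
send_rows(
  rows=[
    {"hand":87,"x":-10,"y":32,"z":0,"roll":7},
    {"hand":87,"x":-10,"y":32,"z":0,"roll":7},
    {"hand":87,"x":-10,"y":32,"z":0,"roll":7},
    {"hand":87,"x":-10,"y":32,"z":0,"roll":7},
    {"hand":87,"x":-10,"y":32,"z":0,"roll":7},
    {"hand":87,"x":-10,"y":32,"z":0,"roll":7},
    {"hand":87,"x":-10,"y":32,"z":0,"roll":7},
    {"hand":87,"x":-10,"y":32,"z":0,"roll":7},
    {"hand":87,"x":-10,"y":32,"z":0,"roll":7},
    {"hand":87,"x":-7,"y":36,"z":0,"roll":6},
  ],
)

```text
time: 13.9
position: [0.4385, -0.0724, 0.1641]
tool_rot: [2.214, 2.228, 0.002]
ft_force: [-0.1, 1.0, 0.1]
grip_width: 1.004
grip_force: 0.0
```

Request:
send_rows(
  rows=[
    {"hand":87,"x":0,"y":0,"z":0,"roll":0},
    {"hand":87,"x":0,"y":0,"z":0,"roll":0},
    {"hand":87,"x":0,"y":0,"z":0,"roll":0},
  ],
)

```text
time: 14.2
position: [0.4395, -0.074, 0.1638]
tool_rot: [2.219, 2.222, 0.001]
ft_force: [0.0, -0.1, 0.2]
grip_width: 1.0
grip_force: 0.0
```

Request:
send_rows(
  rows=[
    {"hand":87,"x":-2,"y":1,"z":-25,"roll":0},
    {"hand":87,"x":0,"y":0,"z":-30,"roll":0},
    {"hand":87,"x":0,"y":0,"z":-18,"roll":0},
    {"hand":87,"x":0,"y":0,"z":-11,"roll":0},
    {"hand":87,"x":0,"y":0,"z":-5,"roll":0},
    {"hand":87,"x":0,"y":0,"z":0,"roll":0},
    {"hand":40,"x":0,"y":0,"z":0,"roll":0},
    {"hand":40,"x":0,"y":0,"z":0,"roll":0},
    {"hand":40,"x":0,"y":0,"z":0,"roll":0},
    {"hand":40,"x":0,"y":0,"z":0,"roll":0},
  ],
)

```text
time: 15.2
position: [0.4374, -0.0718, 0.0747]
tool_rot: [2.217, 2.225, 0.001]
ft_force: [0.8, -0.2, 0.6]
grip_width: 0.719
grip_force: 0.0
```

Request:
send_rows(
  rows=[
    {"hand":40,"x":0,"y":0,"z":0,"roll":0},
    {"hand":40,"x":0,"y":0,"z":0,"roll":0},
    {"hand":40,"x":0,"y":0,"z":0,"roll":0},
    {"hand":40,"x":0,"y":0,"z":0,"roll":0},
  ],
)

```text
time: 15.6
position: [0.437, -0.0717, 0.0745]
tool_rot: [-2.217, -2.225, 0.0]
ft_force: [-1.8, 1.0, 5.9]
grip_width: 0.637
grip_force: 25.0
```

Request:
send_rows(
  rows=[
    {"hand":40,"x":0,"y":0,"z":10,"roll":0},
    {"hand":40,"x":0,"y":0,"z":25,"roll":0},
    {"hand":40,"x":0,"y":0,"z":30,"roll":0},
    {"hand":40,"x":0,"y":8,"z":20,"roll":0},
    {"hand":40,"x":7,"y":30,"z":0,"roll":0},
    {"hand":40,"x":7,"y":30,"z":0,"roll":0},
    {"hand":40,"x":7,"y":30,"z":0,"roll":0},
    {"hand":40,"x":7,"y":30,"z":0,"roll":0},
    {"hand":40,"x":7,"y":30,"z":0,"roll":0},
    {"hand":40,"x":7,"y":30,"z":0,"roll":0},
  ],
)

```text
time: 16.6
position: [0.4792, 0.1173, 0.1594]
tool_rot: [2.218, 2.225, 0.0]
ft_force: [0.4, -0.4, -1.9]
grip_width: 0.639
grip_force: 25.0
```

Request:
send_rows(
  rows=[
    {"hand":40,"x":7,"y":30,"z":0,"roll":0},
    {"hand":40,"x":7,"y":30,"z":0,"roll":0},
    {"hand":40,"x":7,"y":30,"z":0,"roll":0},
    {"hand":40,"x":7,"y":30,"z":0,"roll":0},
    {"hand":40,"x":7,"y":30,"z":0,"roll":0},
    {"hand":40,"x":7,"y":30,"z":0,"roll":0},
    {"hand":40,"x":7,"y":30,"z":0,"roll":0},
    {"hand":40,"x":7,"y":30,"z":0,"roll":0},
    {"hand":40,"x":7,"y":30,"z":0,"roll":0},
    {"hand":40,"x":0,"y":0,"z":0,"roll":0},
  ],
)

```text
time: 17.6
position: [0.5408, 0.392, 0.1588]
tool_rot: [-2.21, -2.231, -0.003]
ft_force: [-0.4, 0.7, -2.8]
grip_width: 0.643
grip_force: 25.0
```

Request:
send_rows(
  rows=[
    {"hand":40,"x":0,"y":0,"z":0,"roll":0},
    {"hand":40,"x":0,"y":0,"z":0,"roll":0},
  ],
)

```text
time: 17.8
position: [0.5423, 0.3847, 0.159]
tool_rot: [2.218, 2.223, -0.002]
ft_force: [0.3, -0.7, -2.5]
grip_width: 0.641
grip_force: 25.0
```

Request:
send_rows(
  rows=[
    {"hand":40,"x":0,"y":0,"z":-25,"roll":0},
    {"hand":40,"x":0,"y":0,"z":-25,"roll":0},
    {"hand":40,"x":0,"y":0,"z":-17,"roll":0},
    {"hand":40,"x":0,"y":0,"z":-9,"roll":0},
    {"hand":40,"x":0,"y":0,"z":-5,"roll":0},
    {"hand":40,"x":0,"y":0,"z":0,"roll":0},
    {"hand":40,"x":0,"y":0,"z":0,"roll":0},
  ],
)

```text
time: 18.5
position: [0.5428, 0.3865, 0.0794]
tool_rot: [2.217, 2.225, 0.003]
ft_force: [0.2, 0.1, -1.5]
grip_width: 0.639
grip_force: 25.0
```

Request:
send_rows(
  rows=[
    {"hand":80,"x":0,"y":0,"z":0,"roll":0},
    {"hand":80,"x":0,"y":0,"z":0,"roll":0},
    {"hand":80,"x":0,"y":0,"z":0,"roll":0},
    {"hand":80,"x":0,"y":0,"z":0,"roll":0},
    {"hand":80,"x":0,"y":0,"z":0,"roll":0},
    {"hand":80,"x":0,"y":0,"z":10,"roll":0},
    {"hand":80,"x":0,"y":0,"z":25,"roll":0},
    {"hand":87,"x":0,"y":0,"z":30,"roll":0},
    {"hand":87,"x":0,"y":0,"z":20,"roll":0},
  ],
)

```text
time: 19.4
position: [0.5429, 0.3865, 0.1663]
tool_rot: [2.217, 2.225, 0.005]
ft_force: [-0.2, -0.1, 0.7]
grip_width: 0.983
grip_force: 0.0
```

Request:
send_rows(
  rows=[
    {"hand":87,"x":-8,"y":-30,"z":0,"roll":7},
    {"hand":87,"x":-8,"y":-30,"z":0,"roll":7},
    {"hand":87,"x":-8,"y":-30,"z":0,"roll":7},
    {"hand":87,"x":-8,"y":-30,"z":0,"roll":7},
    {"hand":87,"x":-8,"y":-30,"z":0,"roll":7},
    {"hand":87,"x":-8,"y":-30,"z":0,"roll":7},
    {"hand":87,"x":-8,"y":-30,"z":0,"roll":7},
    {"hand":87,"x":-8,"y":-30,"z":0,"roll":7},
    {"hand":87,"x":-8,"y":-30,"z":0,"roll":7},
    {"hand":87,"x":-6,"y":-35,"z":0,"roll":5.4},
  ],
)

```text
time: 20.4
position: [0.4638, 0.0805, 0.1642]
tool_rot: [0.575, 3.088, 0.002]
ft_force: [0.4, 0.2, 0.6]
grip_width: 1.004
grip_force: 0.0
```

Request:
send_rows(
  rows=[
    {"hand":87,"x":0,"y":0,"z":0,"roll":0},
    {"hand":87,"x":0,"y":0,"z":0,"roll":0},
    {"hand":87,"x":0,"y":0,"z":0,"roll":0},
  ],
)

```text
time: 20.7
position: [0.4645, 0.0822, 0.1639]
tool_rot: [0.583, 3.086, 0.002]
ft_force: [1.1, 0.3, -0.5]
grip_width: 0.999
grip_force: 0.0
```

Request:
send_rows(
  rows=[
    {"hand":87,"x":0,"y":-1,"z":-25,"roll":0},
    {"hand":87,"x":0,"y":0,"z":-30,"roll":0},
    {"hand":87,"x":0,"y":0,"z":-18,"roll":0},
    {"hand":87,"x":0,"y":0,"z":-11,"roll":0},
    {"hand":87,"x":0,"y":0,"z":-6,"roll":0},
    {"hand":87,"x":0,"y":0,"z":0,"roll":0},
    {"hand":30,"x":0,"y":0,"z":0,"roll":0},
    {"hand":30,"x":0,"y":0,"z":0,"roll":0},
    {"hand":30,"x":0,"y":0,"z":0,"roll":0},
    {"hand":30,"x":0,"y":0,"z":0,"roll":0},
  ],
  force=40,
)

```text
time: 21.7
position: [0.4645, 0.0802, 0.0738]
tool_rot: [0.583, 3.086, 0.001]
ft_force: [0.3, -0.2, 0.3]
grip_width: 0.719
grip_force: 0.0
```

Request:
send_rows(
  rows=[
    {"hand":30,"x":0,"y":0,"z":0,"roll":0},
    {"hand":30,"x":0,"y":0,"z":0,"roll":0},
    {"hand":30,"x":0,"y":0,"z":0,"roll":0},
    {"hand":30,"x":0,"y":0,"z":0,"roll":0},
    {"hand":30,"x":0,"y":0,"z":10,"roll":0},
    {"hand":30,"x":0,"y":0,"z":15,"roll":0},
    {"hand":30,"x":0,"y":0,"z":0,"roll":0},
  ],
)

```text
time: 22.4
position: [0.4649, 0.0803, 0.0996]
tool_rot: [0.583, 3.085, 0.002]
ft_force: [0.9, -0.1, -4.7]
grip_width: 0.545
grip_force: 40.0
```

```bash
python3 - <<'E'
from h import *
im={n:get_image(n) for n in("top","scene")}
a=im["top"][110:240,195:470]; b=im["scene"][130:330,170:500]
cv2.imwrite("pics/c2.png",np.hstack([cv2.resize(a,(400,300)),cv2.resize(b,(400,300))]))
E
```

```text
(no output)
```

View pics/c2.png

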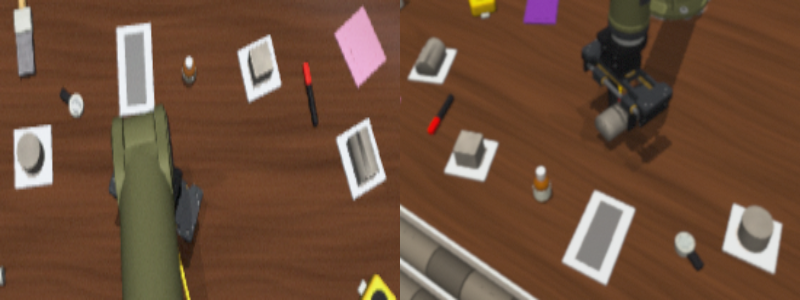

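Three samples sit on their boards and the bottle stands. The long core hangs level (scene crop (610,122)).

Request:
send_rows(
  rows=[
    {"hand":30,"x":0,"y":0,"z":25,"roll":0},
    {"hand":30,"x":0,"y":0,"z":30,"roll":0},
    {"hand":30,"x":26,"y":8,"z":0,"roll":3.3},
    {"hand":30,"x":27,"y":8,"z":0,"roll":3.3},
    {"hand":30,"x":27,"y":8,"z":0,"roll":3.3},
    {"hand":30,"x":27,"y":8,"z":0,"roll":3.3},
    {"hand":30,"x":27,"y":8,"z":0,"roll":3.2},
    {"hand":30,"x":27,"y":8,"z":0,"roll":3.2},
    {"hand":30,"x":27,"y":7,"z":0,"roll":3.2},
    {"hand":30,"x":26,"y":7,"z":0,"roll":3.2},
  ],
)

```text
time: 23.5
position: [0.6783, 0.1425, 0.1511]
tool_rot: [0.13, -3.136, 0.001]
ft_force: [0.1, -0.4, -5.1]
grip_width: 0.544
grip_force: 40.0
```

Request:
send_rows(
  rows=[
    {"hand":30,"x":0,"y":0,"z":0,"roll":0},
    {"hand":30,"x":0,"y":0,"z":0,"roll":0},
    {"hand":30,"x":0,"y":0,"z":0,"roll":0},
  ],
)

```text
time: 23.8
position: [0.6768, 0.1417, 0.152]
tool_rot: [0.125, -3.136, 0.001]
ft_force: [0.5, -0.3, -3.9]
grip_width: 0.544
grip_force: 40.0
```

Request:
send_rows(
  rows=[
    {"hand":30,"x":1,"y":0,"z":-25,"roll":0},
    {"hand":30,"x":0,"y":0,"z":-22,"roll":0},
    {"hand":30,"x":0,"y":0,"z":-15,"roll":0},
    {"hand":30,"x":0,"y":0,"z":-8,"roll":0},
    {"hand":30,"x":0,"y":0,"z":-4,"roll":0},
    {"hand":30,"x":0,"y":0,"z":0,"roll":0},
    {"hand":30,"x":0,"y":0,"z":0,"roll":0},
  ],
)

```text
time: 24.5
position: [0.6798, 0.1422, 0.0804]
tool_rot: [-0.126, 3.137, 0.001]
ft_force: [-0.2, 0.0, -4.9]
grip_width: 0.546
grip_force: 40.0
```

```bash
python3 -c "
from bench import *
s=get_state();print(s['position'],s['ft_force'])"
```

```text
[0.6797882  0.14224908 0.08038494] [-0.16154024  0.04524976 -4.92120796]
```

Lower 2 mm more, then release, rise and move clear of the cameras.

Request:
send_rows(
  rows=[
    {"hand":30,"x":0,"y":0,"z":-2,"roll":0},
    {"hand":30,"x":0,"y":0,"z":0,"roll":0},
    {"hand":70,"x":0,"y":0,"z":0,"roll":0},
    {"hand":70,"x":0,"y":0,"z":0,"roll":0},
    {"hand":70,"x":0,"y":0,"z":0,"roll":0},
    {"hand":70,"x":0,"y":0,"z":0,"roll":0},
    {"hand":70,"x":0,"y":0,"z":0,"roll":0},
    {"hand":70,"x":0,"y":0,"z":10,"roll":0},
    {"hand":70,"x":0,"y":0,"z":25,"roll":0},
    {"hand":70,"x":0,"y":0,"z":30,"roll":0},
  ],
)

```text
time: 25.5
position: [0.6784, 0.142, 0.1423]
tool_rot: [0.126, -3.137, 0.001]
ft_force: [-0.1, 0.6, -0.2]
grip_width: 0.805
grip_force: 0.0
```

Request:
send_rows(
  rows=[
    {"hand":70,"x":-15,"y":0,"z":30,"roll":0},
    {"hand":70,"x":-25,"y":20,"z":20,"roll":0},
    {"hand":70,"x":-25,"y":20,"z":0,"roll":0},
    {"hand":70,"x":-25,"y":20,"z":0,"roll":0},
    {"hand":70,"x":-25,"y":20,"z":0,"roll":0},
    {"hand":70,"x":-25,"y":20,"z":0,"roll":0},
    {"hand":70,"x":-25,"y":20,"z":0,"roll":0},
    {"hand":70,"x":-25,"y":20,"z":0,"roll":0},
    {"hand":70,"x":0,"y":0,"z":0,"roll":0},
    {"hand":70,"x":0,"y":0,"z":0,"roll":0},
  ],
)

```text
time: 26.5
position: [0.489, 0.2827, 0.1932]
tool_rot: [-0.129, 3.138, 0.001]
ft_force: [1.0, -1.0, 0.5]
grip_width: 0.808
grip_force: 0.0
```

```bash
python3 - <<'E'
from h import *
import h
im={n:get_image(n) for n in("top","scene")}
a=im["top"][100:250,190:480]; b=im["scene"][130:330,170:500]
cv2.imwrite("pics/c3.png",np.hstack([cv2.resize(a,(400,300)),cv2.resize(b,(400,300))]))
# board outlines re-measured as white+grey union (unmoved) and sample offsets by grey top mask
for n,b,hh in(("billet",(677,-159),.038),("short",(535.5,-396),.037),("stub",(542.5,386.5),.04),("long",(679,142),.037)):
    p=proj("top",[b[0]/1e3,b[1]/1e3,.003+hh/2]); v=cv2.cvtColor(im["top"],cv2.COLOR_BGR2HSV)
    print(n,np.round(p))
E
```

```text
billet [374. 137.]
short [444. 177.]
stub [216. 176.]
long [287. 138.]
```

View pics/c3.png

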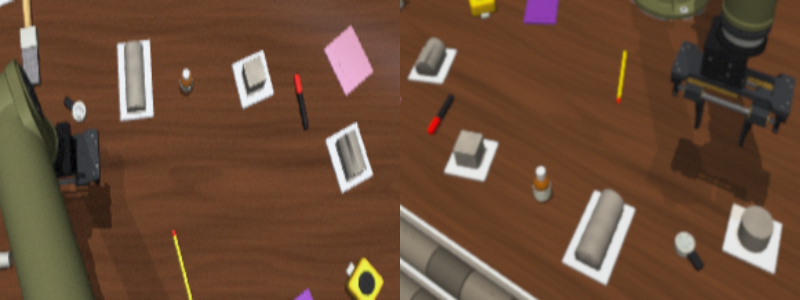

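```bash
python3 - <<'E'
from h import *
import h
im={n:get_image(n) for n in("top","scene")}
def m2(im):
    v=cv2.cvtColor(cv2.GaussianBlur(im,(3,3),0),cv2.COLOR_BGR2HSV);return 0,((v[...,1]>14)&(v[...,1]<75)&(v[...,2]>60)).astype(np.uint8)
h.masks=m2
for name,b,hh in(("billet",(677,-159),.038),("short",(535.5,-396),.037),("stub",(542.5,386.5),.04),("long",(679,142),.037)):
  for n in im:
    z=.003+hh/2; c,r,_=find(n,im[n],1,proj(n,[b[0]/1e3,b[1]/1e3,z]),z); print(name,n,c-b,r)
E
```

```text
billet top [0.5 0.3] [ 677.4 -159.    53.8   50.6   20.1]
billet scene [ 9.  12.7] [ 682.7 -147.    96.9   88.2   17.7]
short top [-0.6  0.7] [ 535.4 -395.4   72.    45.2   20.3]
short scene [ 9.7 16.7] [ 536.9 -380.2  131.6   88.6   19.5]
stub top [   0.7 -136.8] [544.7 250.2  81.4  48.1   1.7]
stub scene [13.9  0.4] [550.7 385.3 106.3  92.5   5. ]
long top [-1.7  5.8] [6.712e+02 1.457e+02 1.440e+02 8.440e+01 5.000e-01]
long scene [10.9  6.4] [681.5 146.8 153.3  87.4   4.5]
```

```bash
python3 - <<'E'
from h import *
im=get_image("scene")
for q in((679,142.2,.037),(542.5,386.5,.04)):   # expected sample top/bottom centres, marked
    for z in(.003,.003+q[2]):
        u=proj("scene",[q[0]/1e3,q[1]/1e3,z]); cv2.circle(im,tuple(np.round(u).astype(int)),1,(0,0,255),-1)
cv2.imwrite("pics/c4.png",cv2.resize(im[235:325,295:495],(0,0),fx=4,fy=4,interpolation=2))
E
```

```text
(no output)
```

View pics/c4.png

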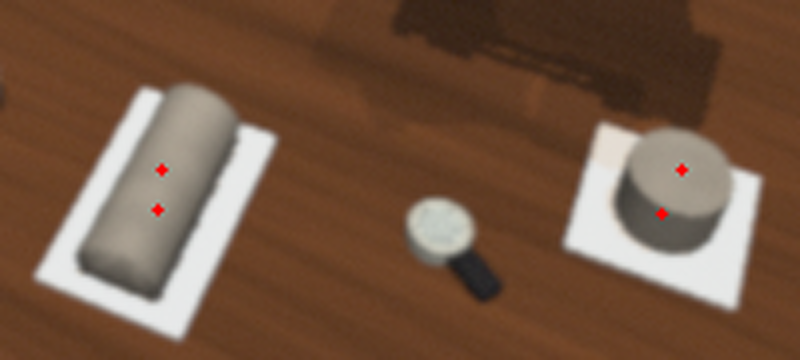

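The stub and long core are centred: the expected-centre marks at (682,170) and (160,190) fall on the bodies' middles, and both are parallel to their boards.

```bash
python3 -c "
from bench import *
print(close_job())"
```

```text
the job is handed in; nothing more can be done
None
```

All four samples are set down on their own outlines and released, the bottle is standing, and the job is handed in at about 27 s of the 122 s allowed; the hand-in call returned no verdict.

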